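# Rock the nut sorter's seesaw gate over and feed the other tray

## Task

The seesaw gate of the nut sorter lies tipped to one side: with the fingertips, press its raised end down so that it rocks over to the other side. Then push the shutter's tab all the way across, so that the three nuts roll down by themselves into the tray on the newly lowered side. Do not touch, pinch or lift the nuts, and leave everything else where it is.

Things in the scene. Friction and masses are not known exactly. Their poses are not given: they have to be found in the camera images.
- sorter: nut sorter fixed to the table: plywood base, white feeder channel (40 mm wide) sloping down towards the robot, a seesaw gate under its lower end, a chute and tray on either side. Origin at table level under the gate's pivot; x towards the feeder's high back end, y to its left, z up. Feeder wall tops 190 mm (at x = 5 mm) to 230 mm (x = 205 mm) above the table
- gate (a joint): seesaw gate: dark steel trough 200 mm long along the sorter's y, on an axis along x 110 mm above the table. Positive = left (+y) end up, nuts run to the right tray; negative = the reverse. Stops at -0.30 and 0.30 rad. Top-heavy: lies at a stop, falls to the other once pressed (0.5 N) past level. A plate 70 mm wide stands on the middle of its robot side, top 97 mm above the axis
- gate_pad_left (a point): centre of the upper face of the gate's left press pad: flat steel tab, 42 mm (x) by 34 mm (y), standing out towards the robot from the trough's left end, 78 mm from the pivot; about 154 mm above the table when up, 108 mm when down. The trough's side wall, 15 mm taller than the pad, is 24 mm from this point towards +x
- gate_pad_right (a point): the same on the right end of the gate
- shutter (a joint): travel of the feeder's shutter: 0 = shut, 0.045 m = fully open (stop). It slides to the sorter's +y (left), with about 1.5 N of friction, and stays where it is left
- shutter_tab (a point): middle of the right (-y) face, the one to push, of the shutter's tab: upright steel plate above the feeder, 26 mm along the channel, 6 mm thick (y), reaching 15 mm above and 29 mm below this point. The tops of the feeder's walls lie 37 mm below this point, its top is about 250 mm above the table
- tray_left: grey open tray on the sorter's left (+y), 130 x 120 mm, 45 mm high, walls 4 mm; origin under its centre, 223 mm from the sorter's origin
- tray_right: the same tray on the right (-y) side
- nut1: nut in its shell, a ball 28 mm across, 12 g, waiting in the feeder channel behind the shutter; origin at its centre (the lowest of the three)
- nut2: nut in its shell, a ball 28 mm across, 12 g, waiting in the feeder channel behind the shutter; origin at its centre
- nut3: nut in its shell, a ball 28 mm across, 12 g, waiting in the feeder channel behind the shutter; origin at its centre
- cup_a: lidded sample jar, 60 mm across, 70 mm high; origin under its centre; to be left alone
- cup_b: second such jar, 60 mm across, 70 mm high; origin under its centre; to be left alone
- stamp: rubber stamp with blue knob handle, 60 x 36 mm foot, 70 mm high, in front of the sorter; origin under its centre; to be left alone
- pen: pen, 135 mm long, 10 mm thick, lying in front of the sorter; origin under its centre; to be left alone
- calculator: pocket calculator, 150 x 85 x 19 mm, lying flat; origin under its centre; to be left alone
- basket: round open wooden basket, 160 mm across, 65 mm high; origin under its centre; to be left alone
- tape_roll: roll of tape lying flat, 80 mm across, 30 mm high; origin under its centre; to be left alone

How it is judged:
By the outcome, as a careful person would: the job done as asked, in the order asked, and still so for the second after the job is handed in, with the robot touching nothing.
It also fails if it takes over 42 s, if anything falls off the work surface, if the arm or the gripper's body presses on something with over 40 N, if the wrist force passes 120 N, or if a joint passes its speed limit or range.

## Robot

A 7-joint arm with a two-finger parallel gripper is mounted at the origin on the work surface. World frame = base frame: x ahead of the robot, y to its left, z up, the work surface at z = 0. Lengths are in m, angles in rad, forces in N, time in s.
With the tool pointing down it reaches from about 0.425 to 0.925 m from the base axis. Payload 6.8 kg.
Tool frame: the origin (TCP) lies midway between the tips of the shut fingers; the grasp point (between the pads) lies 19 mm behind it; x points along the fingers, y is the direction in which the jaws open and shut, and the axes are right-handed (so a half turn about x gives the same grasp; the last joint's range is limited). The gripper opens to 85 mm and grips with 20 to 120 N. Pads are 22 mm wide; open, the fingers measure 114 mm over their backs; the gripper's body (76 mm by 85 mm) begins 54 mm behind the grasp point. The pads swing forward as they close: fully open they stand 13 mm farther back than shut.
Start: joints at [1.204, 0.477, 0.022, 1.555, -0.011, 1.109, -0.083], TCP at [0.173, -0.653, 0.231] pointing down, gripper open.
Joint ranges: [-2.96, 2.96], [-0.34, 2.1], [-1.41, 1.46], [0.24, 2.44], [-1.37, 4.51], [0.17, 1.92], [-2.96, 2.96]. Speed limits (rad/s): [2.39, 2.39, 3.14, 3.14, 3.14, 3.14, 3.14].

## Interface

Orientations are given as a rotation vector (axis times angle).
In Python, from bench import r, viewer, nets gives the robot as it stands.
- The arm moves only by the shell command python3 -m pendant 'ROWS' [FORCE]. ROWS is JSON, one flat list of numbers, 5 for each row, row after row: the finger opening in mm, from 0 to 85.4, then the shift along the tool's x, y, z in mm, then the turn about the tool's x in rad. A call has 1 to 20 rows; each row shifts and turns the commanded pose from where the row before left it, along the tool's axes as they then stand; what a row does not reach is not made up. A row lasts 1/8 s, in which the tool goes at most 62.5 mm and 10.7 degrees, less where a joint would pass 70% of its speed; a pose out of reach is approached as far as the arm can. A call with a gripper value outside its range is refused whole. The fingers move at their own pace and stop on an object; FORCE is the grip in N (left out, the last holds). Time passes only in rows, so rows that do not move let the fingers close. It gives the time, the measured TCP pose, the force and the opening at its end, in the units of the state.
- r.get_obs(): the state, without advancing time (a new reading comes with each control period).
- viewer.grab_frame(name): name is "scene" or "top"; returns (picture, depth): 480x640x3 uint8, red, green, blue; 480x640 float32, m along the optical axis (not along the pixel's ray), 0 where there is no reading.
- viewer.calibration(name): a dict with "mtx" (3x3 intrinsics, pixels), "distortion" ([k1, k2, p1, p2, k3] as OpenCV has them; the pictures are not rectified), "world_to_cam" (4x4, takes a point from world to camera coordinates). Camera axes: x right, y up, looking along -z (the intrinsics and any distortion apply to the point x, -y, -z); pixel columns grow to the right and rows downward; lengths in m; the calibration is good to about 2 mm. A picture is of the moment at which its call begins. calibration takes no time and is no camera call.
- r.hand_in(): hands the job in, once; it reports no verdict.
Trained networks look in the newest picture that a camera, given by its name, has taken for a name from the list of things; names that differ only in an ending like _2 or _b are one class to them, and where a whole thing is asked for, a point or a joint stands for the part that bears it (a point fixed in the world has none). Each returns a list of dicts, best first, with "score" (0 to 1); they miss things now and then, are a little off and sometimes report something else, mostly with a low value. They report only what shows in the picture. A call takes as long as a camera call.
- nets.look_for(name, camera): "location" ([x, y, z] in m, in world coordinates, good to about 4 mm: the middle of the surface that is visible of it).
- nets.silhouettes(name, camera): "mask" (480x640 bool, what is visible of it).
The state is a dict: "clock": time; "joints": joint angles; "qvel": joint speeds; "tau": joint torques, N m; "tcp_pos": TCP position; "orientation": TCP orientation; "contact_force": force on the tool from outside, world axes, zero at the start; "moment": the same for the moment, N m; "grip_width": finger opening in m.
Only numpy, scipy, OpenCV 4.12 (cv2) and the standard library are available. Lean on these libraries where they do the work, as an engineer would, in place of code of your own. Each camera call takes 0.05 s, during which the arm holds its last target. There are 200 camera calls.

## Working session

There is one attempt and no reset: what is moved stays moved. The work goes in short steps, Python scripts to look and compute and a shell command to move; the robot and the scene stay as the last step left them, time stands still between calls to the robot, and variables do not carry over. Pictures are saved under pics/ and viewed, about 8 in all and at most 12, crops included, and the job is handed in when it is done.

```bash
mkdir -p pics; ls; python3 - <<'E'
from bench import r, viewer, nets
import cv2, numpy as np
o=r.get_obs(); print({k:np.round(v,3) for k,v in o.items()})
for c in ("scene","top"):
    p,d=viewer.grab_frame(c); cv2.imwrite(f"pics/{c}0.png",p[:,:,::-1])
    print(c, np.round(np.linalg.inv(viewer.calibration(c)["world_to_cam"]),3).tolist())
    for n in ["gate_pad_left","gate_pad_right","shutter_tab","tray_left","tray_right","sorter","nut1","gate"]:
        print(n,[(np.round(q["location"],3).tolist(),round(float(q["score"]),2)) for q in nets.look_for(n,c)[:3]])
E
```

```text
pics
{'clock': np.float64(0.0), 'joints': array([ 1.204,  0.478,  0.022,  1.556, -0.012,  1.109, -0.083]), 'qvel': array([-0.001,  0.001, -0.002, -0.001,  0.001, -0.001,  0.001]), 'tau': array([ 0.0000e+00, -5.9645e+01,  1.6080e+00, -2.8120e+01,  1.2000e-02,
        9.0000e-03,  0.0000e+00]), 'tcp_pos': array([ 0.173, -0.652,  0.23 ]), 'orientation': array([ 2.084,  0.273, -2.085]), 'contact_force': array([-0.517, -0.227,  0.13 ]), 'moment': array([0.06 , 0.003, 0.05 ]), 'grip_width': np.float64(0.085)}
scene [[-0.656, -0.515, 0.551, 1.362], [0.754, -0.444, 0.483, 0.727], [-0.004, 0.733, 0.68, 1.135], [0.0, 0.0, 0.0, 1.0]]
gate_pad_left [([0.503, 0.067, 0.15], 0.75), ([0.426, 0.547, 0.03], 0.2)]
gate_pad_right [([0.506, 0.071, 0.148], 0.58), ([0.368, -0.004, 0.043], 0.16)]
shutter_tab [([0.585, 0.042, 0.219], 0.51)]
tray_left [([0.54, 0.266, 0.012], 0.69), ([0.385, 0.138, 0.008], 0.49)]
tray_right [([0.498, -0.21, 0.015], 0.59)]
sorter [([0.567, 0.062, 0.018], 0.68)]
nut1 [([0.502, 0.069, 0.152], 0.53), ([0.659, 0.03, 0.21], 0.48)]
gate []
top [[-0.052, 0.978, -0.203, 0.262], [-0.999, -0.05, 0.017, 0.027], [0.006, 0.204, 0.979, 1.668], [0.0, 0.0, 0.0, 1.0]]
gate_pad_left [([0.515, 0.043, 0.131], 0.58)]
gate_pad_right [([0.512, 0.042, 0.131], 0.88), ([0.578, 0.039, 0.212], 0.17)]
shutter_tab [([0.575, 0.04, 0.212], 0.58)]
tray_left [([0.506, -0.184, 0.002], 0.72), ([0.379, 0.128, 0.01], 0.67), ([0.542, 0.275, 0.007], 0.66)]
tray_right [([0.506, -0.185, 0.005], 0.57)]
sorter [([0.536, 0.037, 0.01], 0.82), ([0.655, -0.119, 0.072], 0.45)]
nut1 []
gate [([0.518, 0.042, 0.136], 0.7), ([0.596, -0.505, 0.034], 0.47)]
```

View pics/scene0.png

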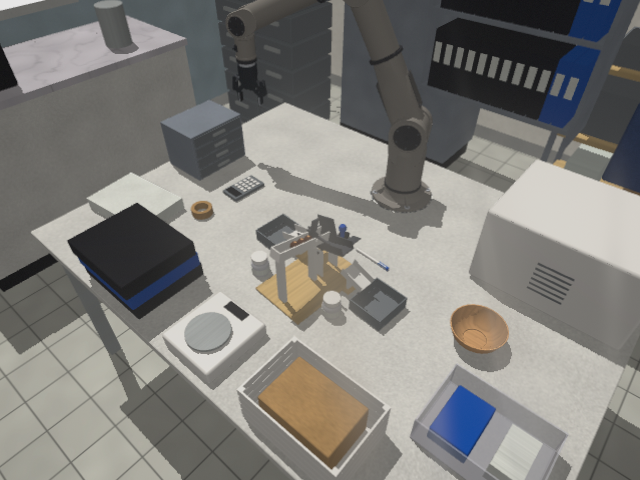

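View pics/top0.png

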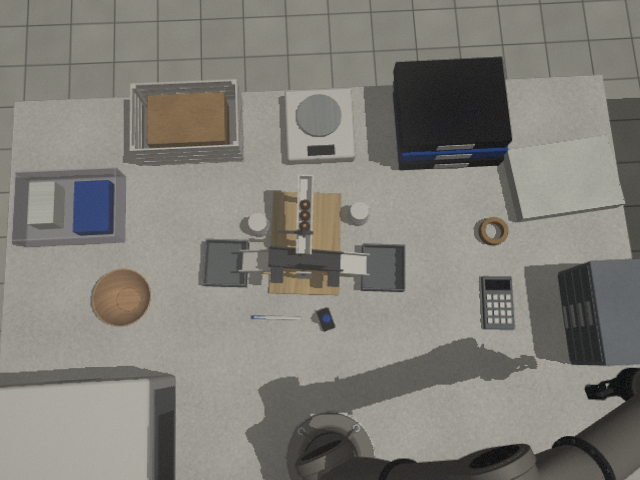

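The scene view shows the sorter in the middle (gate ~(330,235)). The top view has the gate at ~(305,260), the feeder with nuts at ~(304,215) and the trays at (226,263) and (383,268). Next I'll zoom in and use depth for the geometry.

```bash
cat > h.py <<'E'
from bench import r, viewer, nets
import cv2, numpy as np
def cloud(c):
    p,d=viewer.grab_frame(c); k=viewer.calibration(c)
    v,u=np.mgrid[:480,:640]
    n=cv2.undistortPoints(np.stack([u,v],-1).reshape(-1,1,2).astype(np.float32),np.array(k["mtx"]),np.array(k["distortion"])).reshape(480,640,2)
    P=np.stack([n[...,0]*d,-n[...,1]*d,-d],-1)
    T=np.linalg.inv(k["world_to_cam"]); W=P@T[:3,:3].T+T[:3,3]; W[d==0]=np.nan
    return p,W
def proj(c,X):
    k=viewer.calibration(c);T=np.array(k["world_to_cam"]);X=np.atleast_2d(X)@T[:3,:3].T+T[:3,3]
    return cv2.projectPoints((X*[1,-1,-1]).reshape(-1,1,3),np.zeros(3),np.zeros(3),np.array(k["mtx"]),np.array(k["distortion"]))[0].reshape(-1,2)
E
python3 - <<'E'
from h import *
ims=[]
for c,(a,b,e,f) in (("top",(190,165,420,345)),("scene",(240,200,420,340))):
    p,W=cloud(c); np.save(f"/tmp/{c}.npy",W)
    im=cv2.resize(p[b:f,a:e,::-1],(800,int(800*(f-b)/(e-a))),interpolation=cv2.INTER_CUBIC); im=im[:600]
    cv2.imwrite(f"pics/{c}_crop.png",im)
    if c=="top":
        T=[]
        for n in ["tray_left","tray_right"]:
            for q in nets.silhouettes(n,c)[:4]:
                m=q["mask"]; w=W[m]; lo,hi=np.nanpercentile(w,[2,98],0)
                R=w[w[:,2]>.035]; x,y=np.nonzero(m)
                print(n,round(float(q["score"]),2),m.sum(),lo.round(3),hi.round(3),'rim',((R.min(0)+R.max(0))/2).round(3) if len(R) else '')
    # height map samples over the sorter
    M=(W[...,0]>.4)&(W[...,0]<.8)&(abs(W[...,1]-.04)<.13)
    for zl,zh in ((.235,.26),(.195,.235),(.135,.175)):
        s=M&(W[...,2]>zl)&(W[...,2]<zh); w=W[s]; print(c,zl,s.sum(),np.percentile(w,[2,50,98],0).round(3).tolist() if len(w) else '')
E
```

```text
tray_left 0.73 1967 [ 0.473  0.21  -0.003] [0.603 0.326 0.049] rim [0.537 0.265 0.061]
tray_right 0.82 1894 [ 0.437 -0.24  -0.003] [ 0.566 -0.126  0.048] rim [ 0.502 -0.181  0.063]
top 0.235 30 [[0.557, 0.035, 0.241], [0.569, 0.038, 0.25], [0.581, 0.041, 0.255]]
top 0.195 832 [[0.493, 0.008, 0.196], [0.639, 0.032, 0.205], [0.724, 0.089, 0.23]]
top 0.135 988 [[0.462, 0.009, 0.136], [0.527, 0.097, 0.155], [0.577, 0.132, 0.173]]
scene 0.235 37 [[0.564, 0.039, 0.236], [0.577, 0.043, 0.242], [0.59, 0.046, 0.251]]
scene 0.195 802 [[0.502, 0.011, 0.195], [0.659, 0.041, 0.206], [0.734, 0.091, 0.229]]
scene 0.135 726 [[0.472, 0.004, 0.137], [0.525, 0.072, 0.153], [0.721, 0.136, 0.174]]
```

View pics/top_crop.png

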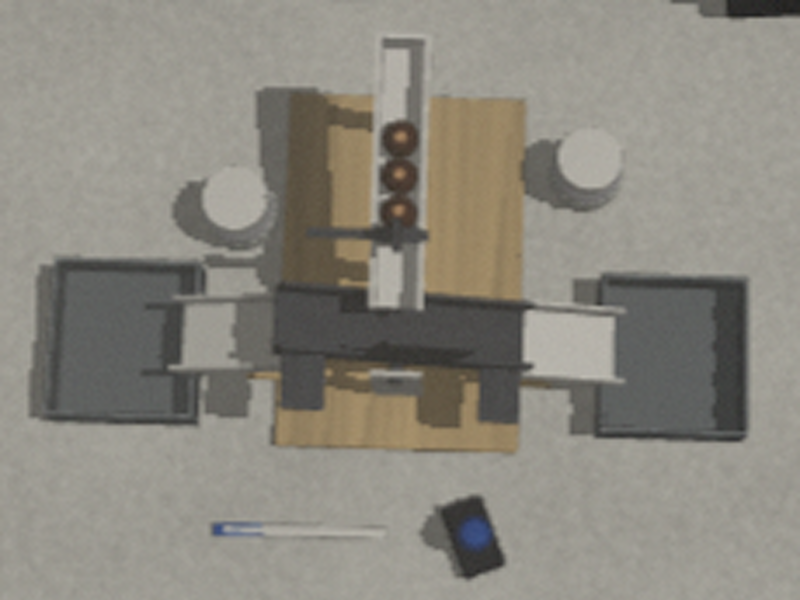

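View pics/scene_crop.png

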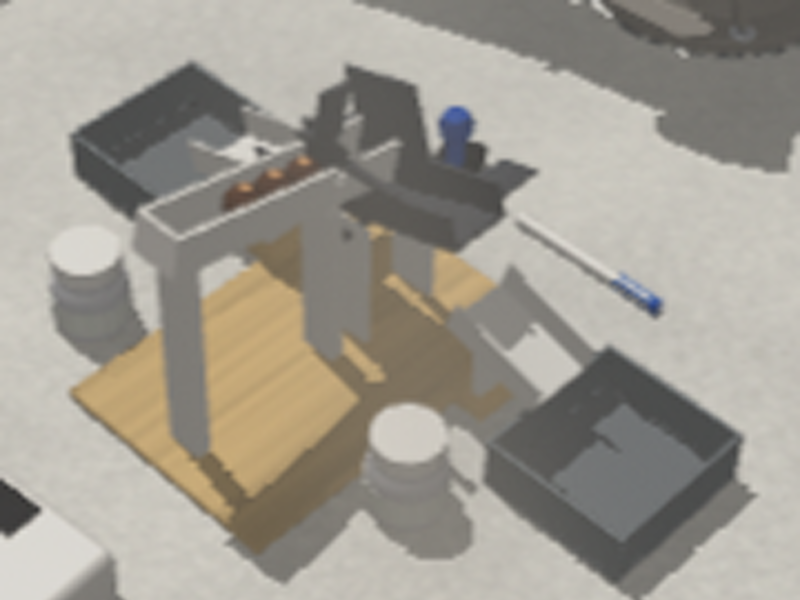

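Left end is raised: its pad is at crop (302,382), the shutter tab at crop (398,232), and the nuts are behind it at crop (398,137–212). Now the pad, tab and nut positions, and the tool axes.

```bash
python3 - <<'E'
from h import *
from scipy.spatial.transform import Rotation as R
o=r.get_obs(); print(R.from_rotvec(o["orientation"]).as_matrix().round(3).tolist())
W=np.load("/tmp/top.npy")
yaw=-0.078; O=np.array([.5195,.042,0]); S=np.array([[np.cos(yaw),-np.sin(yaw),0],[np.sin(yaw),np.cos(yaw),0],[0,0,1]])
L=(W-O)@S
def box(n,u0,u1,v0,v1,zl,zh):
    w=W[v0:v1,u0:u1].reshape(-1,3); s=(w[:,2]>zl)&(w[:,2]<zh); w=w[s]; l=(w-O)@S
    if len(w): print(n,len(w),'W',np.median(w,0).round(3),'L min/max',np.percentile(l,3,0).round(3),np.percentile(l,97,0).round(3))
cx=lambda u:int(190+u*.2875); cy=lambda v:int(165+v*.2875)
box('padL',cx(275),cx(332),cy(358),cy(418),.12,.175)
box('padR',cx(470),cx(528),cy(358),cy(430),.08,.13)
box('tab',cx(370),cx(430),cy(215),cy(260),.235,.27)
box('plate',cx(360),cx(430),cy(360),cy(400),.15,.25)
for k,v in enumerate((212,174,137)): box(f'nut{k+1}',cx(388),cx(410),cy(v-10),cy(v+10),.15,.25)
box('feeder',cx(370),cx(430),cy(35),cy(310),.18,.25)
for c in("scene","top"):
  viewer.grab_frame(c)
  for n in("nut1","shutter_tab","gate_pad_left"):
    print(c,n,[((np.array(q["location"])).round(3).tolist(),((np.array(q["location"])-O)@S).round(3).tolist(),round(float(q["score"]),2)) for q in nets.look_for(n,c)[:3]])
E
```

```text
[[-0.0, 0.256, -0.967], [0.0, -0.967, -0.256], [-1.0, -0.0, 0.0]]
padL 206 W [0.479 0.114 0.155] L min/max [-0.066  0.053  0.147] [-0.027  0.084  0.163]
padR 246 W [ 0.473 -0.035  0.109] L min/max [-0.065 -0.096  0.094] [-0.015 -0.065  0.125]
tab 30 W [0.569 0.038 0.25 ] L min/max [ 0.038 -0.003  0.242] [0.061 0.002 0.255]
nut1 28 W [0.597 0.038 0.202] L min/max [ 0.07  -0.004  0.196] [0.083 0.009 0.219]
nut2 30 W [0.625 0.037 0.207] L min/max [ 0.099 -0.003  0.2  ] [0.111 0.01  0.212]
nut3 36 W [0.651 0.036 0.213] L min/max [ 0.125 -0.003  0.206] [0.14  0.011 0.22 ]
feeder 914 W [0.647 0.032 0.202] L min/max [ 0.03  -0.019  0.184] [0.204 0.019 0.229]
scene nut1 [([0.582, 0.038, 0.221], [0.062, 0.001, 0.221], 0.71), ([0.372, -0.002, 0.039], [-0.144, -0.055, 0.039], 0.71), ([0.659, 0.03, 0.21], [0.14, -0.001, 0.21], 0.49)]
scene shutter_tab [([0.582, 0.044, 0.222], [0.063, 0.007, 0.222], 0.58)]
scene gate_pad_left [([0.503, 0.068, 0.153], [-0.019, 0.025, 0.153], 0.74)]
top nut1 [([0.622, 0.038, 0.206], [0.102, 0.004, 0.206], 0.65)]
top shutter_tab [([0.574, 0.041, 0.211], [0.055, 0.003, 0.211], 0.53), ([0.539, 0.035, 0.006], [0.02, -0.005, 0.006], 0.42)]
top gate_pad_left [([0.516, 0.044, 0.133], [-0.004, 0.002, 0.133], 0.68)]
```

The left pad's centre in the sorter frame is (-47, 68, 154) mm, which matches the geometry for +0.3 rad. I'm moving over it with the fingers shut.

```bash
python3 -m pendant '[0,-35,0,0,0.17, 0,-35,0,-20,0.167, 0,0,-40,-45,0, 0,0,-40,-45,0, 0,0,-40,-45,0, 0,0,-40,-45,0, 0,0,-60,-4,0, 0,0,-60,-4,0, 0,0,-60,-4,0, 0,0,-60,-4,0, 0,0,-60,-4,0, 0,0,-60,-4,0, 0,0,-60,-4,0, 0,0,-60,-4,0, 0,0,-60,-4,0, 0,0,-60,-4,0, 0,0,-38,0,0, 0,0,0,0,0]'
cat >> h.py <<'E'
def st():
    from scipy.spatial.transform import Rotation as R
    yaw=-0.078; O=np.array([.5195,.042,0]); S=np.array([[np.cos(yaw),-np.sin(yaw),0],[np.sin(yaw),np.cos(yaw),0],[0,0,1]])
    o=r.get_obs(); M=R.from_rotvec(o["orientation"]).as_matrix()
    print('t',o["clock"].round(2),'local mm',((o["tcp_pos"]-O)@S*1000).round(1),'tool axes in sorter',(S.T@M).round(2).tolist(),'F',o["contact_force"].round(1),o["grip_width"])
E
python3 -c "from h import *; st()"
```

```text
clock: 3.75
tcp_pos: [0.474, 0.1312, 0.3015]
orientation: [-2.184, 0.077, 2.184]
contact_force: [0.3, -0.8, -0.5]
grip_width: 0.0003Traceback (most recent call last):
  File "<string>", line 1, in <module>
    from h import *; st()
                     ~~^^
  File "h.py", line 17, in st
    print('t',o["clock"].round(2),'local mm',((o["tcp_pos"]-O)@S*1000).round(1),'tool axes in sorter',(S.T@M).round(2).tolist(),'F',o["contact_force"].round(1),o["grip_width"])
              ^^^^^^^^^^^^^^^^
AttributeError: 'float' object has no attribute 'round'
```

```bash
sed -i "s/o\[\"clock\"\].round(2)/round(float(o['clock']),2)/" h.py; python3 -m pendant '[0,45,7,-2,0, 0,45,0,0,0, 0,42,0,0,0, 0,0,0,0,0]'
python3 - <<'E'
from h import *
st()
p,W=cloud("top"); a,b,e,f=230,210,380,300
cv2.imwrite("pics/above.png",cv2.resize(p[b:f,a:e,::-1],(800,480),interpolation=cv2.INTER_CUBIC))
p,W=cloud("scene"); a,b,e,f=290,180,410,270
cv2.imwrite("pics/above_s.png",cv2.resize(p[b:f,a:e,::-1],(800,600),interpolation=cv2.INTER_CUBIC))
E
```

```text
clock: 4.25
tcp_pos: [0.4737, 0.1183, 0.167]
orientation: [-2.175, 0.09, 2.189]
contact_force: [0.2, 0.3, 0.4]
grip_width: 0.0001
t 4.25 local mm [-51.6  72.5 167. ] tool axes in sorter [[-0.01, -0.0, -1.0], [-0.0, -1.0, 0.0], [-1.0, 0.0, 0.01]] F [0.2 0.3 0.4] 6.446859809489155e-05
```

View pics/above_s.png

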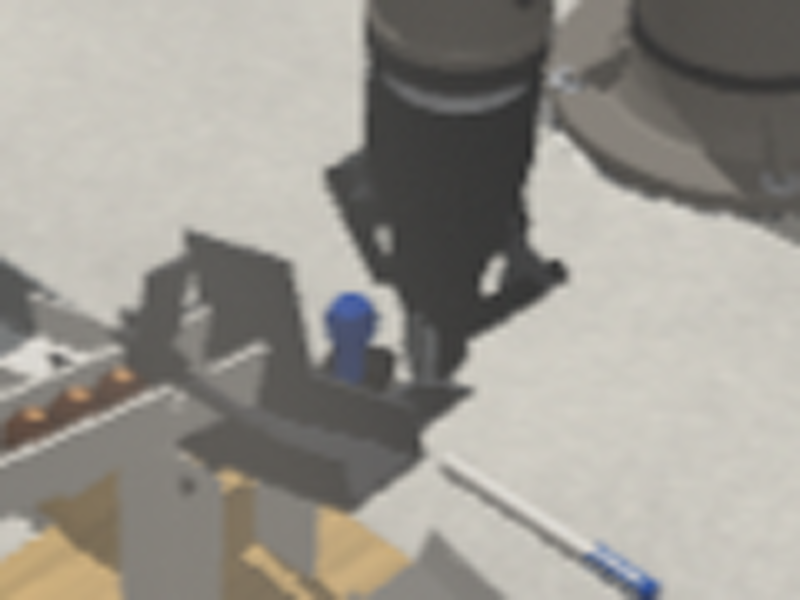

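The shut fingertips (430,380) stand over the raised left pad. The finger linkages bulge along the jaw axis towards the plate, so I'll turn the tool a quarter turn to keep them clear.

```bash
python3 -c "
from h import *
print(np.round(r.get_obs()['joints'],2))"; python3 -m pendant '[0,0,-2,0,0.174, 0,0,-2,0,0.174, 0,0,0,0,0.174, 0,0,0,0,0.174, 0,0,0,0,0.174, 0,0,0,0,0.174, 0,0,0,0,0.174, 0,0,0,0,0.174, 0,0,0,0,0.178, 0,0,0,0,0]'; python3 -c "
from h import *
st();print(np.round(r.get_obs()['joints'],2))"
```

```text
[ 0.03  0.29 -0.47  2.02  0.17  0.87 -2.18]
clock: 5.6
tcp_pos: [0.4732, 0.122, 0.1595]
orientation: [-1.339, 1.14, 1.369]
contact_force: [0.2, -0.1, -0.8]
grip_width: -0.0
t 5.6 local mm [-52.4  76.1 159.5] tool axes in sorter [[-0.03, -0.96, -0.27], [-0.01, -0.27, 0.96], [-1.0, 0.03, -0.0]] F [ 0.2 -0.1 -0.8] -8.121385387182333e-06
[-1.07  0.38  0.87  2.08 -0.37  0.88 -2.94]
```

```bash
python3 -m pendant '[0,0,0,0,-0.17, 0,6,0,0,0, 0,10,0,0,0, 0,10,0,0,0]'; python3 -c "
from h import *
st();print(np.round(r.get_obs()['joints'],2))"
```

```text
clock: 6.1
tcp_pos: [0.4708, 0.1198, 0.1309]
orientation: [-1.452, 1.047, 1.493]
contact_force: [0.0, 0.8, 0.4]
grip_width: -0.0001
t 6.1 local mm [-54.6  73.7 130.9] tool axes in sorter [[-0.03, -0.91, -0.42], [-0.01, -0.42, 0.91], [-1.0, 0.03, 0.0]] F [0.  0.8 0.4] -8.744819690102929e-05
[-1.    0.41  0.78  2.11 -0.39  0.81 -2.76]
```

```bash
python3 -m pendant '[0,7,0,0,0, 0,4,0,0,0, 0,0,0,0,0]'; python3 - <<'E'
from h import *
st()
p,W=cloud("scene"); a,b,e,f=290,180,410,270
cv2.imwrite("pics/press.png",cv2.resize(p[b:f,a:e,::-1],(800,600),interpolation=cv2.INTER_CUBIC))
E
```

```text
clock: 6.48
tcp_pos: [0.4704, 0.1199, 0.1203]
orientation: [-1.454, 1.047, 1.494]
contact_force: [0.2, 0.5, -1.3]
grip_width: 0.0
t 6.47 local mm [-55.1  73.8 120.3] tool axes in sorter [[-0.03, -0.91, -0.42], [-0.01, -0.42, 0.91], [-1.0, 0.04, 0.0]] F [ 0.2  0.5 -1.3] 3.728456044767977e-05
```

View pics/press.png

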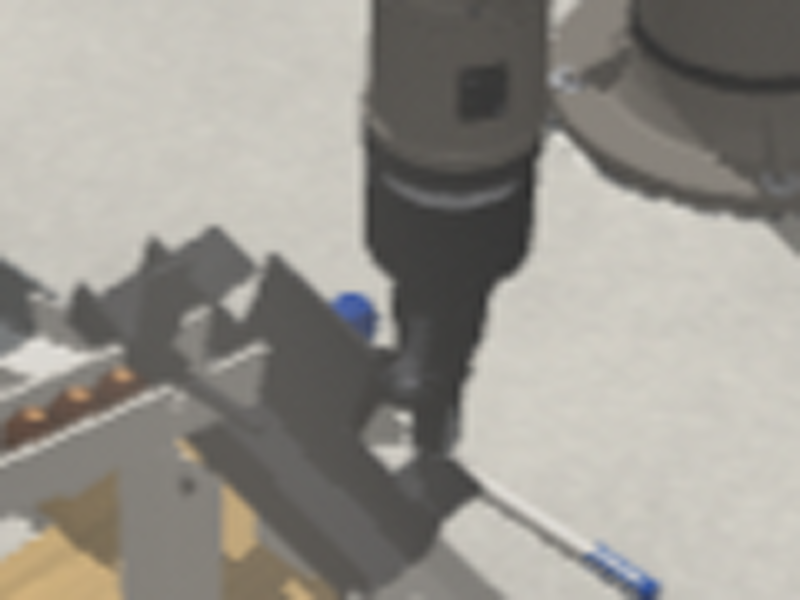

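The gate has rocked over: its left pad, under the fingertips at (440,470), is down and the plate leans left. Now I'll retreat outward and up, then turn the tool to square it for the tab.

```bash
python3 -m pendant '[0,0,2,10,0, 0,-30,0,0,0, 0,-50,0,0,0, 0,-50,0,0,0, 0,-50,0,0,0]'; python3 -m pendant '[0,0,0,0,-0.18, 0,0,0,0,-0.18, 0,0,0,0,-0.18, 0,0,0,0,-0.18, 0,0,0,0,-0.18, 0,0,0,0,-0.18, 0,0,0,0,-0.18, 0,0,0,0,-0.18, 0,0,0,0,-0.18, 0,0,0,0,-0.18, 0,0,0,0,-0.18, 0,0,0,0,-0.18, 0,0,0,0,-0.18, 0,0,0,0,-0.18, 0,0,0,0,-0.18, 0,0,0,0,0]'
python3 - <<'E'
from h import *
st();print(np.round(r.get_obs()['joints'],2))
p,W=cloud("scene"); cv2.imwrite("pics/turned.png",cv2.resize(p[190:280,290:410,::-1],(800,600),interpolation=cv2.INTER_CUBIC))
E
```

```text
clock: 7.15
tcp_pos: [0.4708, 0.1306, 0.3024]
orientation: [-1.452, 1.045, 1.495]
contact_force: [0.8, 0.0, -0.2]
grip_width: 0.0001
clock: 9.15
tcp_pos: [0.4709, 0.1307, 0.3008]
orientation: [1.248, 1.185, -1.301]
contact_force: [0.7, 0.1, -0.5]
grip_width: -0.0003
t 9.15 local mm [-55.4  84.6 300.8] tool axes in sorter [[-0.03, 1.0, -0.01], [-0.01, -0.01, -1.0], [-1.0, -0.03, 0.01]] F [ 0.7  0.1 -0.5] -0.00026713323036325475
[-1.03  0.12  0.71  1.91 -0.09  1.17 -0.37]
```

```bash
python3 -m pendant '[0,0,33,45,0, 0,0,34,45,0, 0,0,34,45,0, 0,0,0,0,0, 0,40,0,0,0, 0,36,2,0,0, 0,0,0,0,0]'
python3 - <<'E'
from h import *
st()
p,W=cloud("scene"); A=cv2.resize(p[190:260,290:370,::-1],(640,560),interpolation=cv2.INTER_CUBIC); cv2.imwrite("pics/tab.png",A)
m=(abs(W[...,0]-.57)<.03)&(abs(W[...,1]-.04)<.02)&(W[...,2]>.238)&(W[...,2]<.262); print(m.sum(), np.median(W[m],0) if m.any() else '')
E
```

```text
clock: 10.07
tcp_pos: [0.5579, -0.0122, 0.2209]
orientation: [1.245, 1.188, -1.305]
contact_force: [0.5, 0.5, -0.7]
grip_width: -0.0001
t 10.07 local mm [ 42.5 -51.  220.9] tool axes in sorter [[-0.04, 1.0, -0.01], [-0.01, -0.01, -1.0], [-1.0, -0.04, 0.01]] F [ 0.5  0.5 -0.7] -8.105484998809702e-05
27 [0.57721016 0.04228737 0.24628708]
```

View pics/tab.png

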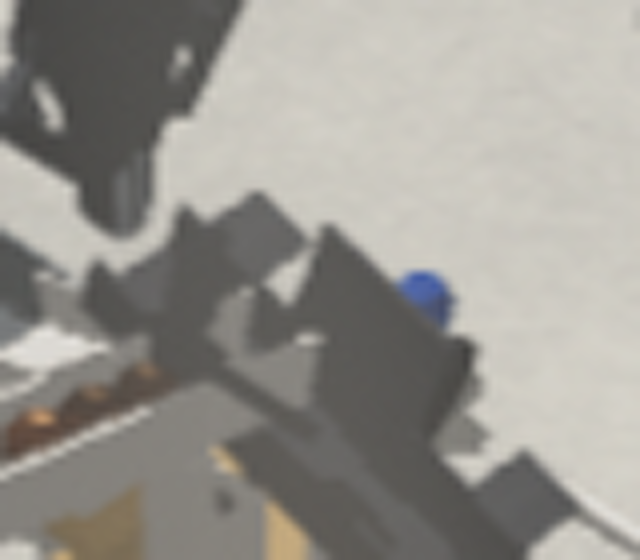

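The gate stays left-down. The fingertips at (122,235) are on the tab's right side, and the tab is at (190,260). Pushing now.

```bash
python3 -m pendant '[0,0,4,-14,0, 0,0,0,-14,0, 0,0,0,-12,0, 0,0,0,-12,0, 0,0,0,-12,0, 0,0,0,-10,0]'; python3 -c "from h import *; st()"; python3 -m pendant '[0,0,0,-6,0, 0,0,0,-3,0, 0,0,0,0,0]'; python3 -c "from h import *; st()"
```

```text
clock: 10.88
tcp_pos: [0.5702, 0.0605, 0.222]
orientation: [1.247, 1.185, -1.3]
contact_force: [0.4, -2.0, 1.0]
grip_width: -0.0003
t 10.88 local mm [ 49.1  22.4 222. ] tool axes in sorter [[-0.03, 1.0, -0.01], [-0.01, -0.01, -1.0], [-1.0, -0.03, 0.01]] F [ 0.4 -2.   1. ] -0.0002871985280313158
clock: 11.25
tcp_pos: [0.5707, 0.0691, 0.2216]
orientation: [1.247, 1.186, -1.3]
contact_force: [0.4, 0.3, -0.0]
grip_width: -0.0001
t 11.25 local mm [ 49.   31.  221.6] tool axes in sorter [[-0.03, 1.0, -0.01], [-0.01, -0.01, -1.0], [-1.0, -0.03, 0.01]] F [ 0.4  0.3 -0. ] -0.00011523013621675233
```

Not at the stop yet (no force rise), so I'll creep on until the force rises.

```bash
for i in 1; do python3 -m pendant '[0,0,0,-2,0, 0,0,0,-1,0, 0,0,0,0,0]'; done; python3 - <<'E'
from h import *
st()
p,W=cloud("scene"); cv2.imwrite("pics/pushed.png",cv2.resize(p[190:325,260:420,::-1],(711,600),interpolation=cv2.INTER_CUBIC))
E
```

```text
clock: 11.62
tcp_pos: [0.5708, 0.071, 0.2217]
orientation: [1.247, 1.185, -1.302]
contact_force: [-0.8, -2.8, 0.2]
grip_width: -0.0
t 11.62 local mm [ 48.9  32.9 221.7] tool axes in sorter [[-0.03, 1.0, -0.01], [-0.01, -0.01, -1.0], [-1.0, -0.03, 0.01]] F [-0.8 -2.8  0.2] -3.0893883949922445e-05
```

View pics/pushed.png

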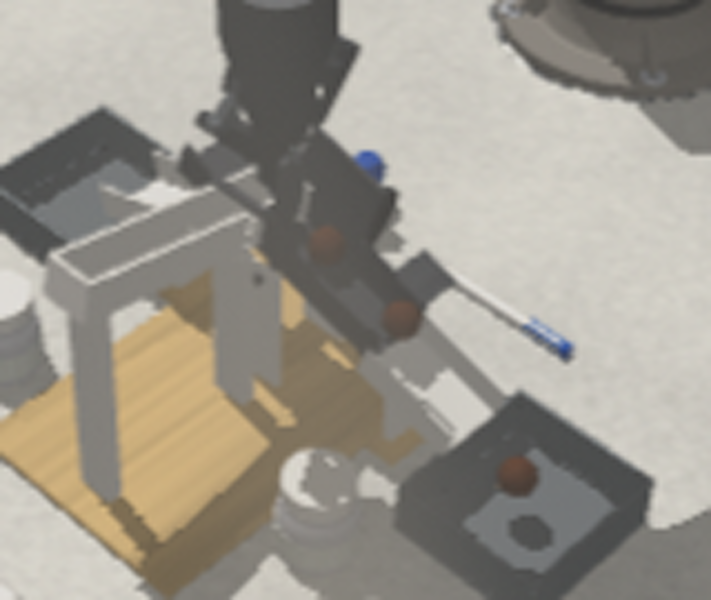

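One nut is in the left tray (517,475) and two are on the gate (325,245) and (402,318). Next, finish pressing the tab to its stop.

```bash
python3 -m pendant '[0,0,0,-2,0, 0,0,0,0,0]'; python3 -m pendant '[0,0,0,-2,0, 0,0,0,0,0]'
```

```text
clock: 11.92
tcp_pos: [0.5708, 0.0711, 0.2217]
orientation: [1.246, 1.183, -1.304]
contact_force: [-1.8, -8.7, 1.0]
grip_width: 0.0001
clock: 12.18
tcp_pos: [0.5708, 0.0713, 0.2217]
orientation: [1.246, 1.18, -1.306]
contact_force: [-3.0, -12.5, 1.2]
grip_width: -0.0001
```

The position is stalled and the force is rising, so the tab is at its stop. I'll back off and go up clear, out over the right side, then check.

```bash
python3 -m pendant '[0,0,0,10,0, 0,0,0,14,0, 0,-40,0,0,0, 0,-50,0,0,0, 0,0,0,50,0, 0,0,0,60,0, 0,0,0,60,0, 0,0,0,60,0, 0,0,0,60,0, 0,0,0,0,0, 0,0,0,0,0]'; python3 - <<'E'
from h import *
st()
p,W=cloud("top"); P,W2=cloud("scene")
f=lambda i,w,h:cv2.resize(i[:,:,::-1],(w,h),interpolation=cv2.INTER_CUBIC)
cv2.imwrite("pics/final.png",np.hstack([f(p[165:345,190:420],400,313),f(P[190:325,240:420],400,313)]))
for n in("nut1",): print([(np.round(q["location"],3).tolist(),round(float(q["score"]),2)) for c in("top","scene") for q in nets.look_for(n,c)[:4]])
W0=np.load("/tmp/top.npy")
s=(W[...,2]>.238)&(W[...,2]<.262)&(abs(W[...,0]-.57)<.03)&(abs(W[...,1]-.06)<.06); print('tab top now',s.sum(),np.median(W[s],0).round(3))
E
```

```text
clock: 13.55
tcp_pos: [0.5484, -0.2359, 0.3152]
orientation: [1.248, 1.186, -1.3]
contact_force: [0.4, 0.4, -0.4]
grip_width: -0.0002
t 13.55 local mm [  50.5 -274.8  315.2] tool axes in sorter [[-0.03, 1.0, -0.01], [-0.01, -0.01, -1.0], [-1.0, -0.03, 0.01]] F [ 0.4  0.4 -0.4] -0.00022040157256025887
[([0.522, 0.29, 0.025], 0.62), ([0.551, 0.309, 0.025], 0.36)]
tab top now 28 [0.573 0.082 0.25 ]
```

View pics/final.png

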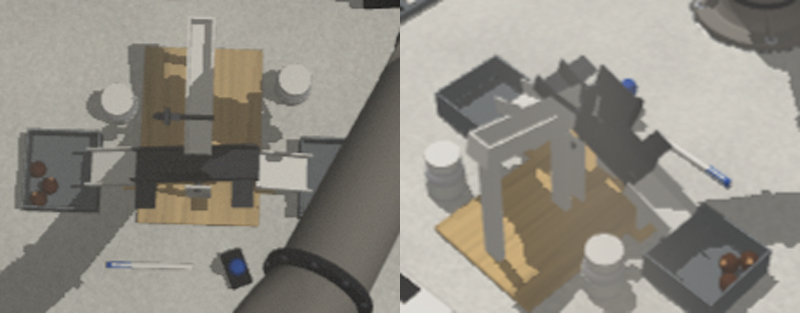

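All three nuts are in the left tray (left panel ~(40,185)). The gate is left-down, the tab top has moved 44 mm, and the other items are where they were.

```bash
python3 -c "
from bench import r
print(r.hand_in())"
```

```text
the job is handed in; nothing more can be done
None
```

The job is done and handed in at about 13.6 s of the 42 s allowed. I pressed the gate's raised left pad down with the shut fingertips until it rocked over to the left. Then I pushed the shutter tab to its stop, where it stalled with the force rising to about 12.5 N.

**Final pictures:**
- All three nuts lie in the left tray, and the gate is left end down.
- The tab top moved about 44 mm in the depth image, against the 45 mm of full travel.
- The jars, pen and stamp look unmoved. I did not check the calculator, basket or tape roll again; the arm stayed well clear of them.
- The arm is clear of everything, with contact force near zero.

**Checks that disagreed:**
- The networks' pad locations were off by several centimetres, so I used the depth image and the known geometry instead.
- The two cameras differed by about 8 mm on where the tab is along the feeder, and I aimed between them.
- In the last check the network reported only two of the three nuts; the pictures show all three.

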